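Make up a pair of shelf-label plates on the banding stand

TASK

Put the two long shelf-label plates flat on top of one another on the narrow raised rail of the banding stand, lengthwise along the rail and centred across it, ready to have a band wrapped round them. Then tap or nudge them until all their edges are flush and square and both ends sit up against the stand's end stop. Leave everything else on the counter as it is, including the short plate.

Things in the scene. Friction and masses are not known exactly. Their poses are not given: they have to be found in the camera images.
- plate_a: one of two identical long rigid white plastic plates, 150 x 54 x 8 mm (x, y, z), about 70 g, lying flat and loose on the counter; origin at the centre of its underside, x along its length, y across its width, z up. Either plate may go underneath.
- plate_b: the other long white plate, the same size and frame as plate_a
- stand: banding stand, fixed to the counter: dark steel foot 190 x 70 x 12 mm, thin web, and on it a level aluminium rail along x, 130 mm long, 18 mm wide, flat top 90 mm above the counter. End stop: upright aluminium plate at the rail's +x end (the end away from the robot). Origin at the foot's underside centre, below mid-rail; x along the rail towards the stop, y across, z up.
- rail_mid (a point): the middle of the rail's top face (90 mm above the counter), axes as the stand's
- stop_foot (a point): where the inner face of the end stop meets the rail's top, on its centre line, 65 mm from rail_mid; axes as the stand's, the face looks to -x. The stop is 50 mm wide (y), 8 mm thick and rises 33 mm above the rail. A long plate touching the stop has its centre 75 mm before this point and overhangs the rail's open end by 20 mm and each side by 18 mm.
- short_plate: bystander: a shorter white plate, 90 x 54 x 8 mm, loose and flat on the counter; origin at the centre of its underside, x along its length
- carton: bystander: small loose cardboard carton, 100 x 70 x 50 mm, origin at the centre of its underside
- tape_roll: bystander: roll of clear tape lying flat, 100 mm outer diameter, 45 mm high, origin at the centre of its underside
- mug: bystander: white mug, 80 mm across, 90 mm high, origin at the centre of its underside
- scanner: bystander: hand-held barcode scanner lying flat, black grip and grey head, about 150 x 50 x 35 mm, origin under the middle of the grip
- stamp: bystander: wooden hand stamp standing upright, 40 mm across, 68 mm high, origin at the centre of its underside
Things that resemble listed ones, but are neither listed nor needed, are in the scene too. What is shaped like the plate_a but red is not meant.

How it is judged:
By the outcome, as a careful person would: the job done as asked, in the order asked, and still so for the second after the job is handed in, with the robot touching nothing.
It also fails if it takes over 67 s, if anything falls off the work surface, if the arm or the gripper's body presses on something with over 40 N, if the wrist force passes 120 N, or if a joint passes its speed limit or range.

ROBOT

A 7-joint arm with a two-finger parallel gripper is mounted at the origin on the work surface. World frame = base frame: x ahead of the robot, y to its left, z up, the work surface at z = 0. Lengths are in m, angles in rad, forces in N, time in s.
With the tool pointing down it reaches from about 0.425 to 0.925 m from the base axis. Payload 6.8 kg.
Tool frame: the origin (TCP) lies on the centre line of the jaws, within the pads' length; the fingertips stand 11 mm ahead of it and the grasp point (between the pads) lies 8 mm behind it; z points along the fingers, y is the direction in which the jaws open and shut (so a half turn about z gives the same grasp; the last joint's range is limited). The gripper opens to 85 mm and grips with 20 to 120 N. Pads are 22 mm wide; open, the fingers measure 114 mm over their backs; the gripper's body (76 mm by 85 mm) begins 54 mm behind the grasp point. The pads swing forward as they close: fully open they stand 13 mm farther back than shut.
Start: joints at [-1.236, 0.477, 0.022, 1.555, -0.011, 1.109, -0.083], TCP at [0.289, 0.61, 0.242] pointing down, gripper open.
Joint ranges: [-2.96, 2.96], [-0.34, 2.1], [-1.41, 1.46], [0.24, 2.44], [-1.37, 4.51], [0.17, 1.92], [-2.96, 2.96]. Speed limits (rad/s): [2.39, 2.39, 3.14, 3.14, 3.14, 3.14, 3.14].

INTERFACE

Orientations are given as a rotation vector (axis times angle).
In Python, from bench import r gives the robot as it stands.
- The arm moves only by the tool send_rows, never from a script. Its argument "deltas" is a list of rows, each a list of 7 numbers: the opening, from 0 (shut) to 1 (fully open), then the shift along the tool's x, y, z as a fraction of full scale, then the turn, a rotation vector about the tool's x, y, z as a fraction of full scale. In form: [[hand, x, y, z, ax, ay, az], ...]. A call has 1 to 20 rows; each row is the pose to reach, as a shift and turn from the pose commanded when the call began, along the tool's axes at that moment, turning the shorter way round; what a row does not reach only later rows make up. Full scale, the value 1, is 150 mm for a shift and 180 degrees for a turn. A row lasts 1/12 s, in which the tool goes at most 41.7 mm and 7.16 degrees, less where a joint would pass 70% of its speed; a pose out of reach is approached as far as the arm can. A call with a number of a shift or a turn outside -1 to 1 is refused whole. A call with a gripper value outside its range is refused whole. The fingers move at their own pace and stop on an object; "squeeze" is the grip in N (left out, the last holds). Time passes only in rows, so rows that repeat a pose let the fingers close. It gives the time, the measured TCP pose, the force and the opening at its end, in the units of the state.
- r.get_obs(): the state, without advancing time (a new reading comes with each control period).
- r.grab_frame(name): name is "side" or "top" or "wrist"; returns a dict with "pixels" (384x512x3 uint8, red, green, blue), "camera_matrix" (3x3 intrinsics, pixels), "dist_coeffs" ([k1, k2, p1, p2, k3] as OpenCV has them; the pictures are not rectified), "rvec" (rotation vector, rad) and "tvec" (3), from world to camera coordinates, as OpenCV has them. Camera axes: x right, y down, z forward; pixel columns grow to the right and rows downward; lengths in m; the calibration is good to about 2 mm. A picture is of the moment at which its call begins. There is no depth.
- r.hand_in(): hands the job in, once; it reports no verdict.
The state is a dict: "clock": time; "joints": joint angles; "qvel": joint speeds; "tau": joint torques, N m; "tcp_pos": TCP position; "orientation": TCP orientation; "contact_force": force on the tool from outside, world axes, zero at the start; "moment": the same for the moment, N m; "grip_width": finger opening in m.
Only numpy, scipy, OpenCV 4.12 (cv2) and the standard library are available. Lean on these libraries where they do the work, as an engineer would, in place of code of your own. Each camera call takes 0.05 s, during which the arm holds its last target. There are 200 camera calls.

## Working session

There is one attempt and no reset: what is moved stays moved. The work goes in short steps, Python scripts to look and compute and a tool call to move; the robot and the scene stay as the last step left them, time stands still between calls to the robot, and variables do not carry over. Pictures are saved under pics/ and viewed, about 8 in all and at most 12, crops included, and the job is handed in when it is done.

Besides the shell and the picture viewer there is one more tool, called after "Request:" as name([rows], argument=value, ...), one row to a line, values as JSON. send_rows: Moves the arm, as the interface text tells. Shift numbers are shares of 150 mm and turn numbers shares of 180 degrees, none past 1 either way. Its arguments: {"type":"object","properties":{"deltas":{"type":"array","items":{"type":"array","items":{"type":"number"}}},"squeeze":{"type":"number"}},"required":["deltas"]}

```bash
ls; mkdir -p pics
cat > h.py <<'E'
import numpy as np, cv2
from bench import r
from scipy.spatial.transform import Rotation as R
def snap(name,fn):
    f=r.grab_frame(name); cv2.imwrite(f'pics/{fn}.png',cv2.cvtColor(f['pixels'],cv2.COLOR_RGB2BGR))
    np.savez(f'pics/{fn}.npz',**{k:np.asarray(v) for k,v in f.items()}); return f
def load(fn): return dict(np.load(f'pics/{fn}.npz'))
def unproj(f,px,z):
    px=np.asarray(px,float).reshape(-1,1,2)
    n=cv2.undistortPoints(px,np.array(f['camera_matrix']),np.array(f['dist_coeffs'])).reshape(-1,2)
    Rm=cv2.Rodrigues(np.array(f['rvec'],float))[0]; t=np.array(f['tvec'],float).ravel()
    d=np.c_[n,np.ones(len(n))]@Rm; c=-Rm.T@t
    return c+d*((z-c[2])/d[:,2])[:,None]
def proj(f,P):
    return cv2.projectPoints(np.asarray(P,float).reshape(-1,3),np.array(f['rvec'],float),np.array(f['tvec'],float),np.array(f['camera_matrix']),np.array(f['dist_coeffs']))[0].reshape(-1,2)
E
python3 - <<'E'
from h import *
a=snap('top','top0');b=snap('side','side0')
o=r.get_obs();print({k:np.round(v,3) for k,v in o.items()})
print(R.from_rotvec(o['orientation']).as_matrix().round(3))
for f in(a,b):
  Rm=cv2.Rodrigues(np.array(f['rvec']))[0];print((-Rm.T@np.array(f['tvec']).ravel()).round(3),Rm[2].round(3))
E
```

```text
pics
{'clock': np.float64(0.1), 'joints': array([-1.236,  0.478,  0.022,  1.556, -0.011,  1.109, -0.083]), 'qvel': array([ 0.002, -0.   , -0.001, -0.005, -0.001,  0.003,  0.   ]), 'tau': array([ 5.0000e-03, -5.9776e+01,  1.6140e+00, -2.8196e+01,  1.3000e-02,
        5.0000e-03, -0.0000e+00]), 'tcp_pos': array([0.289, 0.609, 0.241]), 'orientation': array([-6.900e-01, -3.065e+00,  3.000e-03]), 'contact_force': array([ 0.154, -0.431, -0.399]), 'moment': array([0.011, 0.012, 0.017]), 'grip_width': np.float64(0.085)}
[[-0.904  0.428 -0.001]
 [ 0.428  0.904 -0.002]
 [-0.    -0.002 -1.   ]]
[ 0.207 -0.02   1.491] [ 0.211 -0.001 -0.978]
[ 0.006 -0.562  0.947] [ 0.435  0.482 -0.76 ]
```

View pics/top0.png

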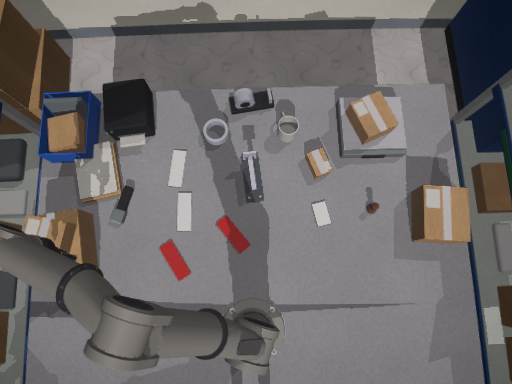

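View pics/side0.png

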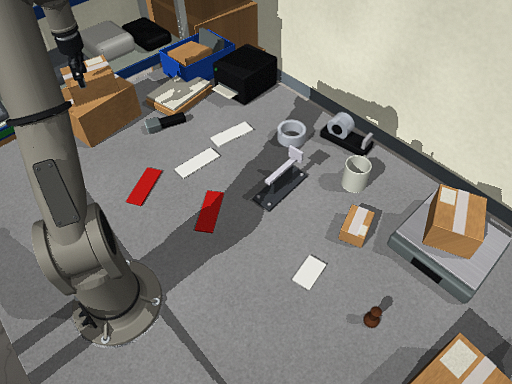

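```bash
cat >> h.py <<'E'
def rect(f,seed,z,thr=150,box=40):
    "world rect (centre, long-axis angle deg, dims) of the white blob at seed pixel"
    g=f['pixels'].min(2); m=((g>thr)*255).astype(np.uint8)
    n,l=cv2.connectedComponents(m,connectivity=4); k=(l==l[seed[1],seed[0]]).astype(np.uint8)
    c=max(cv2.findContours(k,cv2.RETR_EXTERNAL,cv2.CHAIN_APPROX_NONE)[0],key=len).reshape(-1,2)
    w=unproj(f,c,z)[:,:2]*1000
    (cx,cy),(a,b),th=cv2.minAreaRect(w.astype(np.float32))
    if a<b:a,b,th=b,a,th+90
    return np.round([cx,cy,(th+90)%180-90,a,b],1),int(k.sum())
E
python3 - <<'E'
from h import *
t=load('top0');s=load('side0')
for P in[(177,168),(184,211),(321,213)]:
  print('top',rect(t,P,.008)); 
  w=unproj(t,P,.008); q=proj(s,w)[0].round().astype(int); print(q,'side',rect(s,q,.008))
i=cv2.cvtColor(t['pixels'],cv2.COLOR_RGB2BGR)[125:225,145:275]
j=cv2.cvtColor(s['pixels'],cv2.COLOR_RGB2BGR)[135:215,245:345]
cv2.imwrite('pics/c1.png',np.vstack([cv2.resize(i,(390,300),interpolation=2),cv2.resize(j,(390,300),interpolation=2)]))
E
```

```text
top (array([628.8, 284.1,  -7.3, 150.2,  56.4]), 498)
[231 133] side (array([626.9, 279.6,  -7.3, 153.8,  64.5]), 474)
top (array([452. , 253.7,   0.7, 148.4,  54.7]), 523)
[197 161] side (array([449.9, 250. ,  -0.8, 154.2,  63.1]), 551)
top (array([ 428.3, -281.7,   12.4,   90.1,   53.7]), 318)
[309 271] side (array([ 426.4, -281.3,   12.4,   92.5,   54.4]), 633)
```

View pics/c1.png

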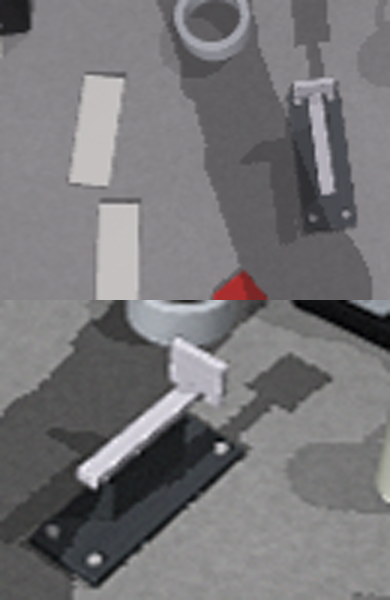

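Run:
```python
from h import *
from scipy.optimize import least_squares
t=load('top0');s=load('side0')
T=[((-95,35,12),(246,202.7)),((-95,-35,12),(263.7,199.7)),((-65,9,90),(252,190)),((-65,-9,90),(256.3,189))]
S=[((-95,-35,12),(269.4,211)),((95,-35,12),(307.8,175)),((-95,35,12),(252.7,199.3)),((-65,9,90),(265,179.8)),((-65,-9,90),(269.9,182.5)),((65,25,123),(288.8,145.1)),((65,-25,123),(303,155))]
def res(p,L,f):
  M=np.array([a for a,_ in L])/1000.; c,q=np.cos(p[2]),np.sin(p[2])
  W=np.c_[p[0]+c*M[:,0]-q*M[:,1],p[1]+q*M[:,0]+c*M[:,1],M[:,2]]
  return (proj(f,W)-np.array([b for _,b in L]))
for n,fn in [('top',lambda p:res(p,T,t).ravel()),('side',lambda p:res(p,S,s).ravel()),('both',lambda p:np.r_[res(p,T,t).ravel(),res(p,S,s).ravel()])]:
  z=least_squares(fn,[.6,0.,.1]);print(n,z.x[:2]*1000,np.degrees(z.x[2]),np.abs(z.fun).max())
```

```text
top [577.5944952  -14.31537817] 6.860718604819533 0.49273188102449694
side [579.29432    -19.53779719] 5.754835131569749 1.251067695178648
both [579.05074942 -18.72991375] 5.2789081674819665 1.2221869370932268
```

```bash
cat >> h.py <<'E'
def go(x,y,z,yaw,first=None):
    "print tool-frame fractions to a tool-down pose (mm, deg of tool x axis) from the measured one"
    o=r.get_obs(); M=R.from_rotvec(o['orientation']); d=np.array([x,y,z])/1000-o['tcp_pos']
    a=np.radians(yaw); T=R.from_matrix(np.array([[np.cos(a),np.sin(a),0],[np.sin(a),-np.cos(a),0],[0,0,-1]]))
    print('shift',(M.inv().apply(d)/.15).round(3),'turn',((M.inv()*T).as_rotvec()/np.pi).round(4),'pos',(o['tcp_pos']*1000).round(1),'F',o['contact_force'].round(1),'w',o['grip_width'].round(4),'t',o['clock'].round(2))
E
python3 -c "
from h import *
go(628,282,200,172.7)"
```

```text
Traceback (most recent call last):
  File "h.py", line 29, in go
    print('shift',(M.inv().apply(d)/.15).round(3),'turn',((M.inv()*T).as_rotvec()/np.pi).round(4),'pos',(o['tcp_pos']*1000).round(1),'F',o['contact_force'].round(1),'w',o['grip_width'].round(4),'t',o['clock'].round(2))
                                                                                                                                                                         ^^^^^^^^^^^^^^^^^^^^^
AttributeError: 'float' object has no attribute 'round'
```

```bash
sed -i "s/o\['grip_width'\].round(4)/round(float(o['grip_width']),4)/;s/o\['clock'\].round(2)/round(float(o['clock']),2)/" h.py
python3 -c "
from h import *
go(628,282,200,172.7)"
```

```text
shift [-2.977 -1.004  0.278] turn [-0.0005 -0.     -0.1004] pos [289.  609.4 241.4] F [ 0.2 -0.4 -0.4] w 0.0852 t 0.1
```

Request:
send_rows([
  [1,-0.25,-0.08,0,0,0,0],
  [1,-0.5,-0.17,0,0,0,0],
  [1,-0.75,-0.25,0,0,0,0],
  [1,-1,-0.334,0,0,0,0],
], squeeze=40)

```text
clock: 0.43
tcp_pos: [0.4041, 0.4989, 0.2418]
orientation: [-0.689, -3.065, 0.001]
contact_force: [0.1, -0.2, -0.4]
grip_width: 0.0851
```

Request:
send_rows([
  [1,-0.25,-0.08,0,0,0,0],
  [1,-0.5,-0.17,0,0,0,0],
  [1,-0.75,-0.25,0,0,0,0],
  [1,-1,-0.334,0,0,0,0],
])

```text
clock: 0.77
tcp_pos: [0.5183, 0.3892, 0.242]
orientation: [-0.69, -3.065, 0.001]
contact_force: [-0.3, 1.2, 0.3]
grip_width: 0.0853
```

Request:
send_rows([
  [1,-0.25,-0.08,0.07,0,0,-0.03],
  [1,-0.5,-0.17,0.14,0,0,-0.06],
  [1,-0.75,-0.25,0.2,0,0,-0.08],
  [1,-0.977,-0.334,0.278,0,0,-0.1004],
  [1,-0.977,-0.334,0.278,0,0,-0.1004],
  [1,-0.977,-0.334,0.278,0,0,-0.1004],
])

```text
clock: 1.27
tcp_pos: [0.6296, 0.2787, 0.1989]
orientation: [-0.209, -3.133, 0.004]
contact_force: [-0.6, 0.6, 0.0]
grip_width: 0.0851
```

```bash
python3 -c "
from h import *
f=snap('wrist','w1');go(628,282,200,172.7)
Rm=cv2.Rodrigues(np.array(f['rvec'],float))[0];print((-Rm.T@np.array(f['tvec']).ravel()).round(3),Rm[2].round(3))
print(proj(f,[[.628,.282,.008],[.629,.284,.008]]))"
```

```text
shift [ 0.003  0.002 -0.003] turn [-0.0003 -0.0005 -0.0008] pos [628.4 281.6 199.6] F [-0.4  0.7  0.4] w 0.0855 t 1.32
[0.549 0.29  0.33 ] [ 0.312 -0.044 -0.949]
[[256.04917249 172.36653277]
 [257.7611816  172.93874747]]
```

View pics/w1.png

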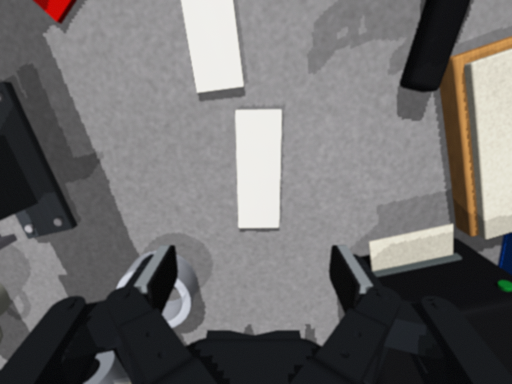

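```bash
python3 -c "
from h import *
f=load('w1');
for z in(0.008,): print(rect(f,(259,169),z),rect(f,(259,169),z,190))
a=rect(f,(259,169),.008)[0]
go(a[0],a[1],14,180+a[2])"
```

```text
(array([627.3, 277.5,  -5.9, 150.5,  70.5]), 5596) (array([628.1, 284.6,  -7.2, 149. ,  54. ]), 5180)
shift [ 1.000e-03 -2.700e-02  1.237e+00] turn [-0.0003 -0.0005 -0.0086] pos [628.4 281.6 199.6] F [-0.4  0.7  0.4] w 0.0855 t 1.32
```

Request:
send_rows([
  [1,0,0.02,0.25,0,0,0],
  [1,0,0.02,0.5,0,0,0],
  [1,0,0.02,0.75,0,0,0],
  [1,0,0.02,0.95,0,0,0],
  [1,0,0.02,0.95,0,0,0],
])

```text
clock: 1.73
tcp_pos: [0.6228, 0.2861, 0.0515]
orientation: [-0.195, -3.125, 0.008]
contact_force: [-0.7, -0.4, -2.0]
grip_width: 0.0855
```

Request:
send_rows([
  [1,0,0,0.1,0,0,0],
  [1,0,0,0.2,0,0,0],
  [1,0,0,0.287,0,0,0],
  [1,0,0,0.287,0,0,0],
  [0.5,0,0,0.287,0,0,0],
  [0.5,0,0,0.287,0,0,0],
  [0.5,0,0,0.287,0,0,0],
  [0.5,0,0,0.287,0,0,0],
  [0.5,0,0,0.287,0,0,0],
  [0.5,0,0,0.287,0,0,0],
])

```text
clock: 2.57
tcp_pos: [0.6302, 0.2859, 0.0173]
orientation: [0.201, 3.132, 0.002]
contact_force: [-1.3, -1.3, 6.4]
grip_width: 0.0428
```

Request:
send_rows([
  [1,0,0,0,0,0,0],
  [1,0,0,0,0,0,0],
  [1,0,0,0,0,0,0],
  [1,0,0,0,0,0,0],
  [1,0,0,0,0,0,0],
])

```text
clock: 2.98
tcp_pos: [0.6286, 0.2858, 0.0149]
orientation: [-0.2, -3.135, 0.0]
contact_force: [1.1, -0.6, 1.2]
grip_width: 0.0858
```

```bash
python3 -c "
from h import *
go(628.1,284.6,10,172.8)"
```

```text
shift [ 0.002 -0.008  0.033] turn [-0.     -0.0001 -0.0005] pos [628.6 285.8  14.9] F [ 1.1 -0.6  1.2] w 0.0858 t 2.98
```

Request:
send_rows([
  [1,0,-0.008,0.02,0,0,0],
  [1,0,-0.008,0.036,0,0,0],
  [1,0,-0.008,0.036,0,0,0],
  [0.5,0,-0.008,0.036,0,0,0],
  [0.5,0,-0.008,0.036,0,0,0],
  [0.5,0,-0.008,0.036,0,0,0],
  [0.5,0,-0.008,0.036,0,0,0],
  [0.5,0,-0.008,0.036,0,0,0],
  [0.5,0,-0.008,0.036,0,0,0],
])

```text
clock: 3.73
tcp_pos: [0.6288, 0.2848, 0.01]
orientation: [0.2, 3.135, 0.001]
contact_force: [0.8, 0.4, 3.4]
grip_width: 0.0522
```

Request:
send_rows([
  [0.5,0,0,-0.1,0,0,0],
  [0.5,0,0,-0.3,0,0,0],
  [0.5,0,0,-0.55,0,0,0],
  [0.5,0,0,-0.8,0,0,0],
  [0.5,0,0,-1,0,0,0],
  [0.5,0,0,-1,0,0,0],
])

```text
clock: 4.23
tcp_pos: [0.6323, 0.2861, 0.1684]
orientation: [0.2, 3.125, 0.01]
contact_force: [1.4, 0.9, -0.8]
grip_width: 0.0527
```

```bash
python3 -c "
from h import *
go(578,125,200,186.5)"
```

```text
shift [ 0.22  -1.11  -0.221] turn [ 0.0019  0.0035 -0.0768] pos [632.3 286.1 168.4] F [ 1.4  0.9 -0.8] w 0.0527 t 4.23
```

Request:
send_rows([
  [0.5,0.05,-0.25,-0.08,0,0,-0.02],
  [0.5,0.1,-0.5,-0.16,0,0,-0.04],
  [0.5,0.16,-0.75,-0.22,0,0,-0.06],
  [0.5,0.22,-1,-0.25,0,0,-0.0768],
  [0.5,0.22,-1,-0.25,0,0,-0.0768],
  [0.5,0.22,-1,-0.25,0,0,-0.0768],
  [0.5,0.22,-1,-0.25,0,0,-0.0768],
])

```text
clock: 4.82
tcp_pos: [0.5766, 0.1402, 0.1975]
orientation: [-0.178, 3.136, 0.001]
contact_force: [-0.3, 1.3, -2.2]
grip_width: 0.0524
```

```bash
python3 -c "
from h import *
f=snap('wrist','w2');go(578,125,200,186.5)
cv2.imwrite('pics/w2b.png',cv2.resize(cv2.cvtColor(f['pixels'],cv2.COLOR_RGB2BGR),None,fx=1.5,fy=1.5,interpolation=2))"
```

```text
shift [ 0.003 -0.108 -0.018] turn [0.0002 0.     0.0004] pos [576.7 141.1 197.3] F [-0.5  1.1 -0.8] w 0.0529 t 4.87
```

View pics/w2b.png

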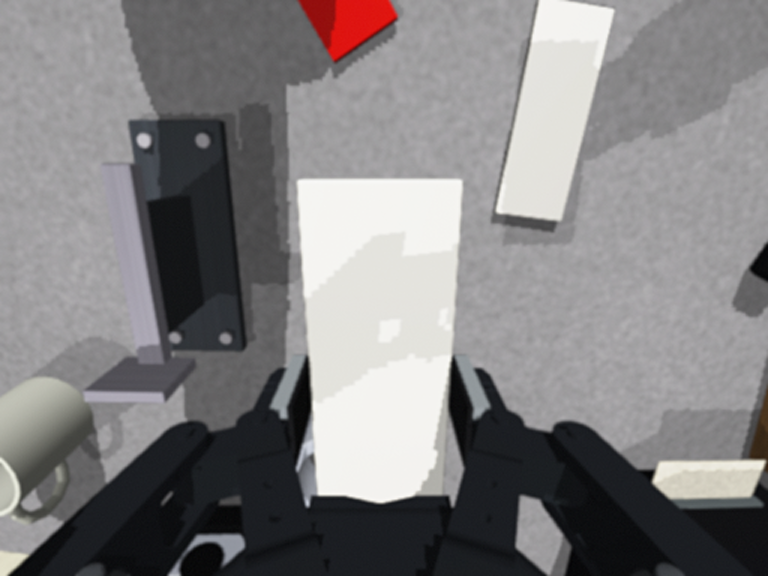

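```bash
cat > fit.py <<'E'
from h import *
from scipy.optimize import least_squares
f=load('w2')
L=[((-95,-35,12),(130,121)),((-95,35,12),(223,120)),((95,35,12),(244,350)),((-65,-9,90),(103.5,163)),((-65,9,90),(130,163)),((65,-25,123),(86,391)),((65,25,123),(166,391)),((65,25,90),(195,360))]
M=np.array([a for a,_ in L])/1000; U=np.array([b for _,b in L])/1.5
def W(p,M):
  c,q=np.cos(p[2]),np.sin(p[2]); return np.c_[p[0]+c*M[:,0]-q*M[:,1],p[1]+q*M[:,0]+c*M[:,1],M[:,2]]
z=least_squares(lambda p:(proj(f,W(p,M))-U).ravel(),[.578,-.016,.11],loss='soft_l1')
p=z.x;print(p[:2]*1000,np.degrees(p[2]));print((proj(f,W(p,M))-U).round(1).tolist())
i=cv2.resize(cv2.cvtColor(f['pixels'],cv2.COLOR_RGB2BGR)[60:290,30:190],None,fx=3.4,fy=2.6*3.4/2.6,interpolation=1)[:,:]
k=3.4
for q in [[(-95,-35,12),(-95,35,12),(95,35,12),(95,-35,12)],[(-65,-9,90),(-65,9,90),(65,9,90),(65,-9,90)],[(65,-25,123),(65,25,123),(65,25,90),(65,-25,90)]]:
  u=((proj(f,W(p,np.array(q)/1000.))+.5-[30,60])*k).round().astype(int); cv2.polylines(i,[u.reshape(-1,1,2)],True,(0,255,0),1)
cv2.imwrite('pics/fit.png',cv2.resize(i,None,fx=.75,fy=.75) if i.shape[0]>800 else i)
print(i.shape)
E
python3 fit.py
```

```text
[579.43840641 -11.08843596] 5.881683374165536
[[-0.8, -1.7], [-0.1, -1.2], [1.8, 1.4], [-0.6, -0.2], [2.1, -0.2], [-0.3, 0.1], [1.0, 1.1], [-2.2, 3.5]]
(782, 544, 3)
```

```bash
python3 -c "
import cv2;i=cv2.imread('pics/fit.png');print(i.shape);cv2.imwrite('pics/fit2.png',i[90:690])"
```

```text
(782, 544, 3)
```

View pics/fit2.png

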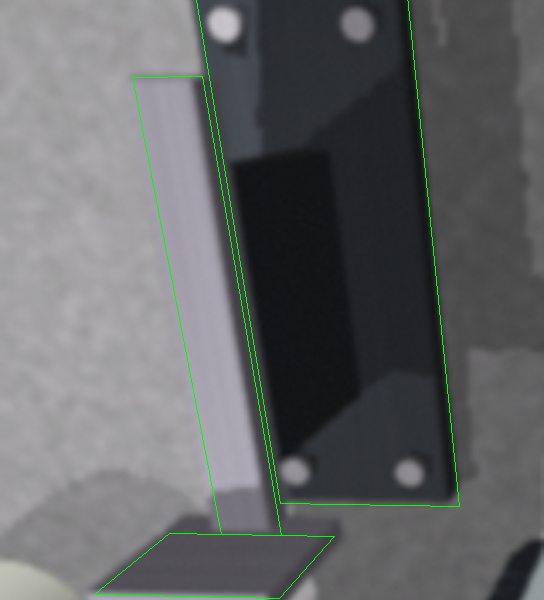

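```bash
sed -i 's/,((65,25,90),(195,360))\]/]/' fit.py
cat >> fit.py <<'E'
for s in (-60,-30,0,30,55):
  e=proj(f,W(p,np.array([(s,-9,90),(s,9,90),(s,9,82)])/1000.)); v=int(round(e[:,1].mean())); u=int(e[0,0])-4
  print(s,e[:,0].round(1),v,u,f['pixels'][v,u:u+36].mean(1).astype(int).tolist())
E
python3 fit.py
```

```text
[579.68150327 -11.42914395] 5.6297178044041685
[[-0.7, -1.7], [-0.0, -0.9], [1.3, 1.6], [-0.7, 0.0], [2.1, 0.1], [-1.0, 0.2], [0.3, 1.4]]
(782, 544, 3)
-60 [69.4 89.7 94.9] 115 65 [163, 162, 162, 164, 163, 162, 161, 160, 159, 158, 159, 160, 164, 163, 161, 162, 162, 162, 162, 160, 155, 141, 107, 74, 64, 66, 67, 67, 67, 69, 73, 75, 74, 76, 76, 77]
-30 [ 75.8  95.4 100.2] 149 71 [161, 161, 161, 160, 162, 163, 162, 163, 161, 159, 161, 164, 166, 167, 165, 165, 167, 166, 166, 164, 155, 132, 95, 70, 65, 68, 68, 66, 58, 40, 22, 20, 20, 18, 21, 21]
0 [ 81.8 100.8 105.2] 181 77 [165, 163, 161, 160, 165, 165, 165, 165, 165, 165, 164, 167, 169, 168, 167, 167, 170, 171, 170, 167, 152, 117, 77, 65, 68, 69, 67, 60, 43, 26, 21, 19, 21, 21, 20, 20]
30 [ 87.6 105.9 110. ] 210 83 [161, 160, 160, 164, 168, 171, 171, 170, 170, 169, 169, 172, 172, 170, 169, 170, 172, 174, 172, 159, 122, 81, 66, 67, 67, 66, 57, 41, 25, 20, 20, 20, 20, 19, 20, 20]
55 [ 92.2 109.9 113.8] 233 88 [160, 159, 151, 136, 126, 120, 118, 118, 117, 118, 120, 120, 120, 117, 118, 119, 121, 120, 115, 101, 78, 67, 66, 66, 66, 72, 77, 78, 77, 75, 74, 74, 73, 71, 72, 73]
```

```bash
python3 -c "
from h import *
go(566.3,-14.8,180,186.0)"
```

```text
shift [ 0.188 -1.025  0.114] turn [0.0002 0.     0.0032] pos [576.7 141.1 197.3] F [-0.5  1.1 -0.8] w 0.0529 t 4.87
```

Request:
send_rows([
  [0.5,0.05,-0.2,0,0,0,0],
  [0.5,0.1,-0.4,0.03,0,0,0],
  [0.5,0.15,-0.6,0.06,0,0,0],
  [0.5,0.19,-0.8,0.1,0,0,0.0032],
  [0.5,0.188,-1,0.114,0,0,0.0032],
  [0.5,0.188,-1,0.114,0,0,0.0032],
  [0.5,0.188,-1,0.114,0,0,0.0032],
  [0.5,0.188,-1,0.114,0,0,0.0032],
])

```text
clock: 5.53
tcp_pos: [0.5662, -0.0104, 0.1798]
orientation: [0.166, -3.137, -0.001]
contact_force: [-0.3, -0.1, -1.0]
grip_width: 0.0527
```

```bash
python3 -c "
from h import *
f=snap('wrist','w3');go(566.3,-14.8,103,186.0)
cv2.imwrite('pics/w3b.png',cv2.resize(cv2.cvtColor(f['pixels'],cv2.COLOR_RGB2BGR),None,fx=1.5,fy=1.5,interpolation=2))"
```

```text
shift [ 0.003 -0.034  0.513] turn [0.0003 0.     0.0007] pos [566.2  -9.8 179.9] F [ 0.6  0.6 -1.1] w 0.0526 t 5.58
```

View pics/w3b.png

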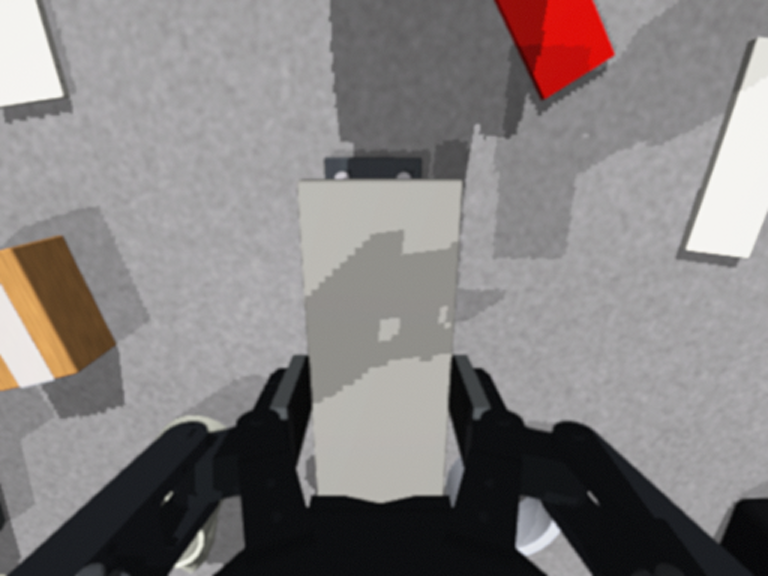

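```bash
python3 -c "
from h import *
f=load('w3')
w=unproj(f,np.array([(325.5,158),(421.5,158)])/1.5,.012)*1000;print(w.round(1),np.degrees(np.arctan2(*(w[1]-w[0])[:2]*[-1,1])))
m=w.mean(0);c=np.radians(6);print(m+95*np.array([np.cos(c),np.sin(c),0]))
p=unproj(f,np.array([(299,180),(461,180)])/1.5,.178)*1000;print(p.round(1),p.mean(0)+75*np.array([np.cos(c),np.sin(c),0]), np.linalg.norm(p[1]-p[0]))
"
```

```text
[[489.9 -56.8  12. ]
 [482.8  10.8  12. ]] 6.019948996263801
[580.8124959  -13.08930448  12.        ]
[[494.8 -43.9 178. ]
 [489.3   7.5 178. ]] [566.64865325 -10.37491227 178.        ] 51.71223601744642
```

Request:
send_rows([
  [0.5,0,-0.01,0.15,0,0,0],
  [0.5,0,-0.02,0.3,0,0,0],
  [0.5,0,-0.03,0.42,0,0,0],
  [0.5,0,-0.03,0.47,0,0,0],
  [0.5,0,-0.03,0.5,0,0,0],
  [0.5,0,-0.03,0.513,0,0,0],
  [0.5,0,-0.03,0.513,0,0,0],
])

```text
clock: 6.17
tcp_pos: [0.5667, -0.0159, 0.1035]
orientation: [-0.165, 3.137, 0.001]
contact_force: [-0.4, -0.3, -0.3]
grip_width: 0.0526
```

Request:
send_rows([
  [0.5,0,0,0.006,0,0,0],
  [0.5,0,0,0.013,0,0,0],
  [0.5,0,0,0.02,0,0,0],
  [0.5,0,0,0.02,0,0,0],
])

```text
clock: 6.5
tcp_pos: [0.5664, -0.0167, 0.1004]
orientation: [-0.163, 3.137, 0.0]
contact_force: [-0.3, -0.3, -0.4]
grip_width: 0.0528
```

Request:
send_rows([
  [0.5,0,0.015,0,0,0,0],
  [0.5,0,0.015,0.005,0,0,0],
  [0.5,0,0.015,0.01,0,0,0],
  [0.5,0,0.015,0.01,0,0,0],
])

```text
clock: 6.83
tcp_pos: [0.5662, -0.0141, 0.0999]
orientation: [-0.163, 3.137, 0.001]
contact_force: [-5.1, 0.0, 10.9]
grip_width: 0.0526
```

Request:
send_rows([
  [0.5,0,0,-0.003,0,0,0],
  [0.85,0,0,-0.003,0,0,0],
  [0.9,0,0,-0.003,0,0,0],
  [1,0,0,-0.003,0,0,0],
  [1,0,0,-0.003,0,0,0],
  [1,0,0,-0.003,0,0,0],
  [1,0,0,-0.2,0,0,0],
  [1,0,0,-0.5,0,0,0],
  [1,0,0,-0.7,0,0,0],
  [1,0,0,-0.7,0,0,0],
])

```text
clock: 7.67
tcp_pos: [0.5701, -0.0146, 0.2105]
orientation: [-0.162, 3.126, 0.001]
contact_force: [1.5, -1.2, 0.4]
grip_width: 0.0854
```

```bash
python3 -c "
from h import *
go(500,130,200,180)"
```

```text
shift [0.366 1.007 0.065] turn [0.0001 0.0037 0.0329] pos [570.1 -14.6 210.5] F [ 1.5 -1.2  0.4] w 0.0854 t 7.67
```

Request:
send_rows([
  [1,0.09,0.25,0,0,0,0.01],
  [1,0.18,0.5,0.03,0,0,0.02],
  [1,0.27,0.75,0.06,0,0,0.033],
  [1,0.366,1,0.07,0,0,0.033],
  [1,0.366,1,0.07,0,0,0.033],
  [1,0.366,1,0.07,0,0,0.033],
  [1,0.366,1,0.07,0,0,0.033],
])

```text
clock: 8.25
tcp_pos: [0.496, 0.1286, 0.193]
orientation: [-0.001, 3.141, -0.001]
contact_force: [-0.1, 0.0, -0.1]
grip_width: 0.0852
```

```bash
python3 -c "
from h import *
f=snap('wrist','w4')
i=cv2.resize(cv2.cvtColor(f['pixels'],cv2.COLOR_RGB2BGR),None,fx=1.5,fy=1.5,interpolation=2)
cv2.imwrite('pics/w4b.png',i)
u=proj(f,[[.452,.2537,.008],[.566,-.0142,.098]]).round().astype(int);print(u)
for k,z in((0,.008),(1,.098)):
  for th in(150,170,190):
    try: print(rect(f,u[k],z,th))
    except Exception as e: print(e)
go(452,253.7,60,180.7)"
```

```text
[[360 138]
 [109 267]]
(array([5.376e+02, 2.847e+02, 5.000e-01, 4.523e+02, 4.502e+02]), 76600)
(array([452. , 254.7,  -0.6, 150.7,  55.5]), 6130)
(array([451.9, 254.3,  -0.7, 149.9,  54.1]), 5960)
(array([538.3, -50.3, -17.3, 399.9, 136.3]), 29654)
(array([545.4, -19.9,   5.9, 119.3,  59.9]), 5084)
(array([537.5, 132. ,  90. , 632.4, 399.1]), 189834)
shift [0.297 0.839 0.886] turn [-0.0002  0.0001 -0.0043] pos [496.4 127.8 193. ] F [ 0.2  0.1 -0.1] w 0.0854 t 8.3
```

View pics/w4b.png

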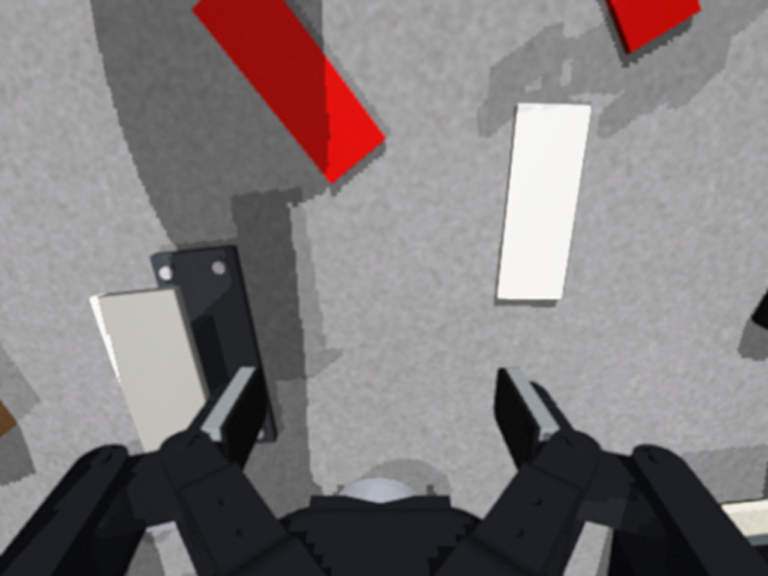

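Request:
send_rows([
  [1,0.08,0.22,0.1,0,0,0.0035],
  [1,0.16,0.44,0.3,0,0,0.0035],
  [1,0.24,0.66,0.5,0,0,0.0035],
  [1,0.297,0.843,0.7,0,0,0.0035],
  [1,0.297,0.843,0.886,0,0,0.0035],
  [1,0.297,0.843,0.886,0,0,0.0035],
  [1,0.297,0.843,0.886,0,0,0.0035],
  [1,0.297,0.843,0.886,0,0,0.0035],
])

```text
clock: 8.97
tcp_pos: [0.4531, 0.2537, 0.0613]
orientation: [0.022, 3.14, -0.001]
contact_force: [0.3, 0.3, 0.7]
grip_width: 0.0854
```

```bash
python3 -c "
from h import *
go(452,254.3,10,179.3)"
```

```text
shift [0.008 0.004 0.342] turn [-0.0002  0.0004 -0.0006] pos [453.1 253.7  61.3] F [0.3 0.3 0.7] w 0.0854 t 8.97
```

Request:
send_rows([
  [1,0.005,0.004,0.12,0,0,0],
  [1,0.005,0.004,0.24,0,0,0],
  [1,0.005,0.004,0.32,0,0,0],
  [1,0.005,0.004,0.342,0,0,0],
  [1,0.005,0.004,0.342,0,0,0],
  [1,0.005,0.004,0.342,0,0,0],
])

```text
clock: 9.47
tcp_pos: [0.4515, 0.2559, 0.0099]
orientation: [0.019, 3.14, 0.001]
contact_force: [1.1, -0.6, 0.3]
grip_width: 0.0856
```

Request:
send_rows([
  [0.5,0,0,0,0,0,0],
  [0.5,0,0,0,0,0,0],
  [0.5,0,0,0,0,0,0],
  [0.5,0,0,0,0,0,0],
  [0.5,0,0,0,0,0,0],
  [0.5,0,0,0,0,0,0],
])

```text
clock: 9.97
tcp_pos: [0.451, 0.2562, 0.0099]
orientation: [0.017, 3.141, 0.001]
contact_force: [-1.7, -1.1, 9.3]
grip_width: 0.0525
```

Request:
send_rows([
  [0.5,0,0,-0.1,0,0,0],
  [0.5,0,0,-0.3,0,0,0],
  [0.5,0,0,-0.55,0,0,0],
  [0.5,0,0,-0.8,0,0,0],
  [0.5,0,0,-1,0,0,0],
  [0.5,0,0,-1,0,0,0],
])

```text
clock: 10.47
tcp_pos: [0.4537, 0.2581, 0.1653]
orientation: [0.017, 3.133, 0.01]
contact_force: [0.9, -0.0, -0.4]
grip_width: 0.0529
```

```bash
python3 -c "
from h import *
go(565.5,-14.1,180,186)"
```

```text
shift [-0.766 -1.806 -0.103] turn [ 0.0019  0.0029 -0.0369] pos [453.7 258.1 165.3] F [ 0.9 -0.  -0.4] w 0.0529 t 10.47
```

Request:
send_rows([
  [0.5,-0.1,-0.22,-0.05,0,0,-0.01],
  [0.5,-0.2,-0.45,-0.1,0,0,-0.02],
  [0.5,-0.29,-0.67,-0.15,0,0,-0.03],
  [0.5,-0.38,-0.9,-0.15,0,0,-0.0369],
  [0.5,-0.38,-0.9,-0.15,0,0,-0.0369],
  [0.5,-0.38,-0.9,-0.15,0,0,-0.0369],
])

```text
clock: 10.97
tcp_pos: [0.5065, 0.1177, 0.1812]
orientation: [0.157, -3.138, 0.001]
contact_force: [0.0, 0.4, -0.3]
grip_width: 0.0524
```

```bash
python3 -c "
from h import *
go(565.5,-14.1,180,186)"
```

```text
shift [-0.304 -0.914  0.009] turn [-0.0002 -0.     -0.0016] pos [506.5 117.7 181.2] F [ 0.   0.4 -0.3] w 0.0524 t 10.97
```

Request:
send_rows([
  [0.5,-0.08,-0.22,0,0,0,0],
  [0.5,-0.15,-0.45,0,0,0,0],
  [0.5,-0.23,-0.68,0,0,0,-0.0016],
  [0.5,-0.304,-0.914,0.01,0,0,-0.0016],
  [0.5,-0.304,-0.914,0.01,0,0,-0.0016],
  [0.5,-0.304,-0.914,0.01,0,0,-0.0016],
  [0.5,-0.304,-0.914,0.01,0,0,-0.0016],
])

```text
clock: 11.55
tcp_pos: [0.5652, -0.0093, 0.1793]
orientation: [0.175, -3.136, -0.002]
contact_force: [-0.4, -0.0, -0.9]
grip_width: 0.0524
```

```bash
python3 -c "
from h import *
f=snap('wrist','w5')
cv2.imwrite('pics/w5b.png',cv2.resize(cv2.cvtColor(f['pixels'],cv2.COLOR_RGB2BGR)[60:340,150:360],None,fx=2.1,fy=2.1,interpolation=2))
go(565.5,-14.1,112,186)"
```

```text
shift [ 0.001 -0.037  0.45 ] turn [ 0.0004 -0.0003  0.0026] pos [565.2  -8.7 179.4] F [ 0.4  0.6 -1.3] w 0.0525 t 11.6
```

View pics/w5b.png

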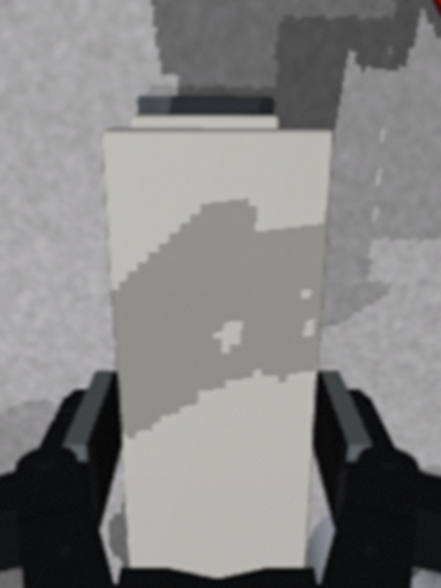

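Request:
send_rows([
  [0.5,0,-0.01,0.12,0,0,0.0026],
  [0.5,0,-0.022,0.25,0,0,0.0026],
  [0.5,0,-0.022,0.36,0,0,0.0026],
  [0.5,0,-0.022,0.42,0,0,0.0026],
  [0.5,0,-0.022,0.45,0,0,0.0026],
  [0.5,0,-0.022,0.45,0,0,0.0026],
  [0.5,0,-0.022,0.45,0,0,0.0026],
])

```text
clock: 12.18
tcp_pos: [0.5665, -0.0136, 0.1129]
orientation: [-0.162, 3.137, 0.0]
contact_force: [0.4, 0.7, -0.0]
grip_width: 0.0527
```

```bash
python3 -c "
from h import *
go(565.5,-14.1,108.3,186)"
```

```text
shift [ 0.007 -0.003  0.031] turn [ 0.0001  0.0002 -0.0005] pos [566.5 -13.6 112.9] F [ 0.4  0.7 -0. ] w 0.0527 t 12.18
```

Request:
send_rows([
  [0.5,0.004,0,0.01,0,0,0],
  [0.5,0.004,0,0.02,0,0,0],
  [0.5,0.004,0,0.03,0,0,0],
  [0.5,0.004,0,0.03,0,0,0],
])

```text
clock: 12.52
tcp_pos: [0.5658, -0.0145, 0.1081]
orientation: [-0.16, 3.137, 0.0]
contact_force: [0.2, 0.3, -0.6]
grip_width: 0.0525
```

Request:
send_rows([
  [0.5,0,0,0.003,0,0,0],
  [0.8,0,0,0.003,0,0,0],
  [0.85,0,0,0.003,0,0,0],
  [0.85,0,0,0.003,0,0,0],
  [0.85,0,0,0.003,0,0,0],
  [0.85,0,0,0.003,0,0,0],
  [0.85,0,0,0.025,0,0,0],
  [0.85,0,0,0.045,0,0,0],
  [0.85,0,0,0.05,0,0,0],
  [0.85,0,0,0.05,0,0,0],
])

```text
clock: 13.35
tcp_pos: [0.5652, -0.0145, 0.0999]
orientation: [0.16, -3.137, 0.0]
contact_force: [-0.4, 0.8, 0.6]
grip_width: 0.0726
```

```bash
python3 -c "
from h import *
go(566,-14.2,100,186)"
```

```text
shift [-0.006  0.001 -0.001] turn [ 0.     -0.0003 -0.0009] pos [565.2 -14.5  99.9] F [-0.4  0.8  0.6] w 0.0726 t 13.35
```

Request:
send_rows([
  [0.6,0,0.002,0,0,0,-0.0008],
  [0.5,0,0.002,0,0,0,-0.0008],
  [0.5,0,0.002,0,0,0,-0.0008],
  [0.5,0,0.002,0,0,0,-0.0008],
  [0.5,0,0.002,0,0,0,-0.0008],
  [0.5,0,0.002,0,0,0,-0.0008],
], squeeze=20)

```text
clock: 13.85
tcp_pos: [0.5656, -0.0141, 0.1004]
orientation: [-0.164, 3.137, 0.0]
contact_force: [0.0, -0.5, 0.1]
grip_width: 0.0535
```

Request:
send_rows([
  [0.5,-0.005,0,0,0,0,0],
  [0.5,-0.01,0,0,0,0,0],
  [0.5,-0.015,0,0,0,0,0],
  [0.5,-0.02,0,0,0,0,0],
  [0.5,-0.02,0,0,0,0,0],
])

```text
clock: 14.27
tcp_pos: [0.5676, -0.0141, 0.1004]
orientation: [0.163, -3.135, 0.0]
contact_force: [-5.0, -1.1, 5.0]
grip_width: 0.0538
```

Request:
send_rows([
  [0.5,-0.005,0,0,0,0,0],
  [0.5,-0.01,0,0,0,0,0],
  [0.5,-0.015,0,0,0,0,0],
  [0.5,-0.02,0,0,0,0,0],
  [0.5,-0.02,0,0,0,0,0],
])

```text
clock: 14.68
tcp_pos: [0.5685, -0.0139, 0.1004]
orientation: [0.163, -3.131, 0.0]
contact_force: [-12.4, 0.1, 13.0]
grip_width: 0.0536
```

```bash
python3 -c "
from h import *
go(566,-14.2,100,186)"
```

```text
shift [0.017 0.    0.003] turn [ 0.0001 -0.002  -0.0002] pos [568.5 -13.9 100.4] F [-12.4   0.1  13. ] w 0.0536 t 14.68
```

Request:
send_rows([
  [0.5,0.015,0,0,0,0,0],
  [0.6,0.015,0,0,0,0,0],
  [0.75,0.015,0,0,0,0,0],
  [0.85,0.015,0,0,0,0,0],
  [0.85,0.015,0,0,0,0,0],
  [0.85,0.015,0,-0.1,0,0,0],
  [0.85,0.015,0,-0.3,0,0,0],
  [0.85,0.2,0,-0.35,0,0,0],
  [0.6,0.4,0,-0.35,0,0,0],
  [0.45,0.6,0,-0.35,0,0,0],
  [0.45,0.69,0,-0.35,0,0,0],
  [0.45,0.69,0,-0.35,0,0,0],
  [0.45,0.69,0,-0.35,0,0,0],
  [0.45,0.69,0,-0.35,0,0,0],
])

```text
clock: 15.85
tcp_pos: [0.4702, -0.024, 0.1533]
orientation: [-0.164, 3.135, 0.0]
contact_force: [0.7, -1.2, -0.7]
grip_width: 0.0381
```

```bash
python3 -c "
from h import *
f=snap('wrist','w6')
cv2.imwrite('pics/w6b.png',cv2.resize(cv2.cvtColor(f['pixels'],cv2.COLOR_RGB2BGR)[100:384,120:400],None,fx=2.1,fy=2.1,interpolation=2))
c=np.radians(6)
go(579.9-112*np.cos(c),-12.7-112*np.sin(c),98,186)"
```

```text
shift [ 0.012 -0.001  0.368] turn [0.     0.0006 0.    ] pos [470.3 -24.  153.2] F [ 0.1 -0.1  0.4] w 0.0384 t 15.9
```

View pics/w6b.png

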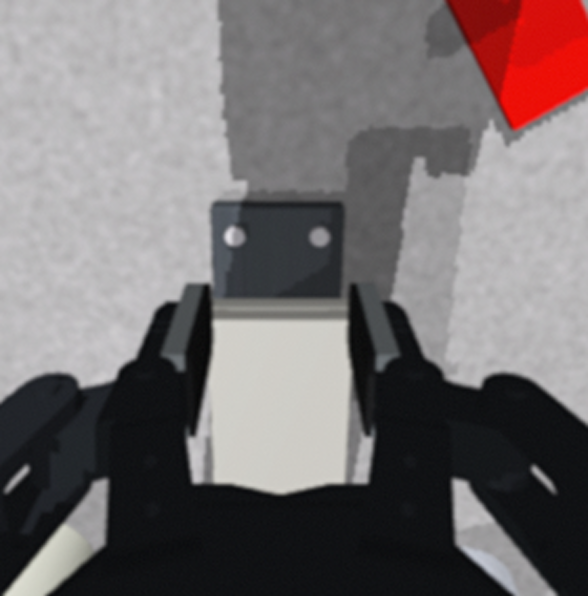

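Request:
send_rows([
  [0.45,0.01,0,0.15,0,0,0],
  [0.45,0.01,0,0.28,0,0,0],
  [0.45,0.01,0,0.365,0,0,0],
  [0.45,0.01,0,0.365,0,0,0],
  [0.45,-0.02,0,0.365,0,0,0],
  [0.45,-0.05,0,0.365,0,0,0],
  [0.45,-0.07,0,0.365,0,0,0],
  [0.45,-0.07,0,0.365,0,0,0],
])

```text
clock: 16.57
tcp_pos: [0.481, -0.023, 0.0991]
orientation: [-0.164, 3.134, 0.0]
contact_force: [0.6, -0.2, -0.5]
grip_width: 0.0385
```

Request:
send_rows([
  [0.45,-0.005,0,0,0,0,0],
  [0.45,-0.01,0,0,0,0,0],
  [0.45,-0.015,0,0,0,0,0],
  [0.45,-0.02,0,0,0,0,0],
  [0.45,-0.02,0,0,0,0,0],
])

```text
clock: 16.98
tcp_pos: [0.4821, -0.0229, 0.0982]
orientation: [-0.164, 3.137, 0.0]
contact_force: [0.6, -0.6, 0.1]
grip_width: 0.0388
```

Request:
send_rows([
  [0.45,-0.005,0,0,0,0,0],
  [0.45,-0.01,0,0,0,0,0],
  [0.45,-0.015,0,0,0,0,0],
  [0.45,-0.02,0,0,0,0,0],
  [0.45,-0.02,0,0,0,0,0],
])

```text
clock: 17.4
tcp_pos: [0.4842, -0.0227, 0.098]
orientation: [0.164, -3.136, 0.0]
contact_force: [-2.4, 0.7, 2.3]
grip_width: 0.0382
```

Request:
send_rows([
  [0.45,-0.005,0,0,0,0,0],
  [0.45,-0.008,0,0,0,0,0],
  [0.45,-0.01,0,0,0,0,0],
  [0.45,-0.01,0,0,0,0,0],
])

```text
clock: 17.73
tcp_pos: [0.4845, -0.0227, 0.0978]
orientation: [0.163, -3.133, 0.0]
contact_force: [-6.9, -0.2, 5.4]
grip_width: 0.0381
```

Request:
send_rows([
  [0.45,-0.005,0,0,0,0,0],
  [0.45,-0.01,0,0,0,0,0],
  [0.45,-0.01,0,0,0,0,0],
])

```text
clock: 17.98
tcp_pos: [0.4846, -0.0227, 0.0975]
orientation: [0.163, -3.13, 0.0]
contact_force: [-10.2, 0.4, 8.8]
grip_width: 0.0386
```

Request:
send_rows([
  [0.45,0.02,0,0,0,0,0],
  [0.45,0.06,0,0,0,0,0],
  [0.45,0.15,0,0,0,0,0],
  [0.7,0.15,0,-0.2,0,0,0],
  [0.85,0.05,0,-0.4,0,0,0],
  [0.85,-0.2,0,-0.4,0,0,0],
  [0.85,-0.4,0,-0.4,0,0,0],
  [0.85,-0.53,0,-0.4,0,0,0],
  [0.85,-0.53,0,-0.4,0,0,0],
  [0.85,-0.53,0,-0.4,0,0,0],
])

```text
clock: 18.82
tcp_pos: [0.5677, -0.0138, 0.1579]
orientation: [-0.164, 3.137, -0.0]
contact_force: [-0.9, -1.0, -1.1]
grip_width: 0.0725
```

```bash
python3 -c "
from h import *
c=np.radians(6)
go(579.9-12*np.cos(c),-12.7-12*np.sin(c),100.2,186)"
```

```text
shift [-0.001 -0.001  0.385] turn [-0.      0.0002  0.    ] pos [567.7 -13.8 157.9] F [-0.9 -1.  -1.1] w 0.0725 t 18.82
```

Final lateral squeeze on both plates, then release and check.

Request:
send_rows([
  [0.85,0,0,0.15,0,0,0],
  [0.85,0,0,0.3,0,0,0],
  [0.85,0,0,0.385,0,0,0],
  [0.85,0,-0.001,0.385,0,0,0],
  [0.85,0,-0.001,0.385,0,0,0],
  [0.6,0,-0.001,0.385,0,0,0],
  [0.5,0,-0.001,0.385,0,0,0],
  [0.5,0,-0.001,0.385,0,0,0],
  [0.5,0,-0.001,0.385,0,0,0],
  [0.5,0,-0.001,0.385,0,0,0],
  [0.5,0,-0.001,0.385,0,0,0],
], squeeze=20)

```text
clock: 19.73
tcp_pos: [0.5675, -0.0142, 0.1017]
orientation: [-0.164, 3.136, 0.0]
contact_force: [-3.0, 0.3, 7.0]
grip_width: 0.0538
```

Request:
send_rows([
  [0.6,0,0,0,0,0,0],
  [0.75,0,0,0,0,0,0],
  [0.85,0,0,0,0,0,0],
  [0.85,0,0,0,0,0,0],
  [0.85,0,0,-0.1,0,0,0],
  [0.85,0,0,-0.3,0,0,0],
  [0.85,0,0,-0.6,0,0,0],
  [0.85,0.25,0.1,-0.8,0,0,0],
  [0.85,0.5,0.3,-0.8,0,0,0],
  [0.85,0.75,0.5,-0.8,0,0,0],
  [0.85,0.9,0.7,-0.8,0,0,0],
  [0.85,0.9,0.9,-0.8,0,0,0],
  [0.85,0.9,0.9,-0.8,0,0,0],
  [0.85,0.9,0.9,-0.8,0,0,0],
])

```text
clock: 20.9
tcp_pos: [0.418, 0.1083, 0.2208]
orientation: [-0.173, 3.136, 0.001]
contact_force: [0.6, -0.8, 0.5]
grip_width: 0.0727
```

```bash
python3 -c "
from h import *
f=snap('wrist','w7');s=snap('side','side7')
go(566,-14,200,186)
u=proj(f,[.569,-.014,.106])[0];print(u)
a=cv2.cvtColor(f['pixels'],cv2.COLOR_RGB2BGR)
b=cv2.resize(cv2.cvtColor(s['pixels'],cv2.COLOR_RGB2BGR)[130:220,240:330],(384,384),interpolation=2)
cv2.imwrite('pics/w7b.png',np.hstack([a[:,:400],b]))"
```

```text
shift [-0.89  -0.896  0.137] turn [-0.0001  0.0002 -0.    ] pos [419.1 105.7 220.5] F [-0.2  0.1  0.2] w 0.0725 t 21.0
[132.04428349 306.89367699]
```

View pics/w7b.png

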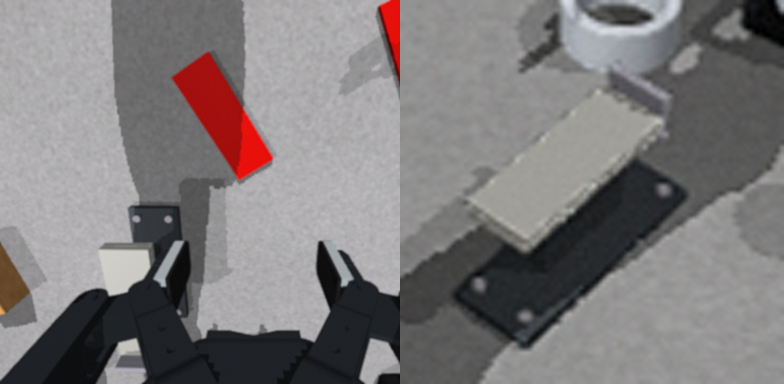

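```bash
python3 -c "
from h import *
c=np.radians(6)
go(579.9-113*np.cos(c),-12.7-113*np.sin(c),150,186)"
```

```text
shift [-0.23  -0.897  0.47 ] turn [-0.0001  0.0002 -0.    ] pos [419.1 105.7 220.5] F [-0.2  0.1  0.2] w 0.0725 t 21.0
```

Request:
send_rows([
  [0.45,-0.05,-0.2,0.1,0,0,0],
  [0.45,-0.1,-0.4,0.2,0,0,0],
  [0.45,-0.17,-0.6,0.3,0,0,0],
  [0.45,-0.23,-0.8,0.4,0,0,0],
  [0.45,-0.23,-0.89,0.47,0,0,0],
  [0.45,-0.23,-0.89,0.47,0,0,0],
  [0.45,-0.23,-0.89,0.47,0,0,0],
  [0.45,-0.23,-0.89,0.47,0,0,0],
])

```text
clock: 21.67
tcp_pos: [0.4672, -0.0232, 0.15]
orientation: [-0.163, 3.137, 0.0]
contact_force: [-0.0, 0.6, 0.7]
grip_width: 0.0382
```

```bash
python3 -c "
from h import *
c=np.radians(6)
go(579.9-113*np.cos(c),-12.7-113*np.sin(c),98,186)"
```

```text
shift [-0.001 -0.009  0.347] turn [ 0.      0.     -0.0004] pos [467.2 -23.2 150. ] F [-0.   0.6  0.7] w 0.0382 t 21.67
```

Request:
send_rows([
  [0.45,0,-0.007,0.15,0,0,0],
  [0.45,0,-0.007,0.28,0,0,0],
  [0.45,0,-0.007,0.34,0,0,0],
  [0.45,0,-0.007,0.34,0,0,0],
  [0.45,-0.03,-0.007,0.34,0,0,0],
  [0.45,-0.06,-0.007,0.34,0,0,0],
  [0.45,-0.09,-0.007,0.34,0,0,0],
  [0.45,-0.1,-0.007,0.34,0,0,0],
  [0.45,-0.105,-0.007,0.34,0,0,0],
  [0.45,-0.11,-0.007,0.34,0,0,0],
  [0.45,-0.115,-0.007,0.34,0,0,0],
  [0.45,-0.12,-0.007,0.34,0,0,0],
  [0.45,-0.125,-0.007,0.34,0,0,0],
  [0.45,-0.125,-0.007,0.34,0,0,0],
])

```text
clock: 22.83
tcp_pos: [0.4845, -0.0224, 0.0987]
orientation: [0.164, -3.135, 0.0]
contact_force: [-4.0, -1.0, 3.7]
grip_width: 0.0383
```

Request:
send_rows([
  [0.45,-0.007,0,0,0,0,0],
  [0.45,-0.013,0,0,0,0,0],
  [0.45,-0.013,0,0,0,0,0],
  [0.45,0.02,0,0,0,0,0],
  [0.45,0.1,0,0,0,0,0],
  [0.45,0.15,0,-0.2,0,0,0],
  [0.45,0.15,0.2,-0.5,0,0,0],
  [0.45,0.15,0.45,-0.65,0,0,0],
  [0.45,0,0.7,-0.65,0,0,0],
  [0.45,-0.2,0.9,-0.65,0,0,0],
  [0.45,-0.45,0.95,-0.65,0,0,0],
  [0.45,-0.7,0.95,-0.65,0,0,0],
  [0.45,-0.8,0.95,-0.65,0,0,0],
  [0.45,-0.8,0.95,-0.65,0,0,0],
  [0.45,-0.8,0.95,-0.65,0,0,0],
])

```text
clock: 24.08
tcp_pos: [0.5909, 0.1321, 0.1959]
orientation: [-0.164, 3.137, 0.0]
contact_force: [-0.6, 0.5, -0.5]
grip_width: 0.0385
```

```bash
python3 -c "
from h import *
f=snap('wrist','w8')
go(566,-14,200,186)
c=np.radians(6);P=lambda x,y,z:[.5799+(x*np.cos(c)-y*np.sin(c))/1000,-.0127+(x*np.sin(c)+y*np.cos(c))/1000,z/1000]
q=np.array([P(-85,-27,106),P(-85,27,106),P(65,27,106),P(65,-27,106)]);u=proj(f,q);print(u.round(1).tolist())
lo=u.min(0).astype(int)-25;hi=u.max(0).astype(int)+30;lo=np.maximum(lo,0);hi=np.minimum(hi,[512,384])
a=cv2.cvtColor(f['pixels'],cv2.COLOR_RGB2BGR)[lo[1]:hi[1],lo[0]:hi[0]];k=590/a.shape[0];print(lo,hi,k)
cv2.imwrite('pics/w8b.png',cv2.resize(a,None,fx=k,fy=k,interpolation=2))"
```

```text
shift [ 0.259 -0.95  -0.027] turn [-0.     -0.0002 -0.0002] pos [589.8 131.8 195.9] F [-0.3  0.5 -0. ] w 0.0387 t 24.13
[[31.7, 66.3], [100.3, 64.8], [128.7, 241.5], [72.0, 241.2]]
[ 6 39] [158 271] 2.543103448275862
```

View pics/w8b.png

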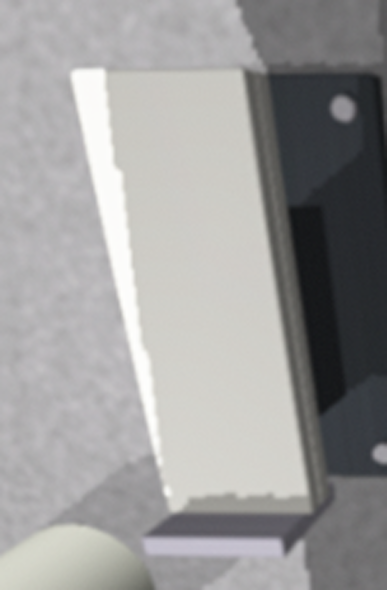

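```bash
python3 -c "
from h import *
f=load('w8')
c=np.radians(6);P=lambda x,y,z:[.5799+(x*np.cos(c)-y*np.sin(c))/1000,-.0127+(x*np.sin(c)+y*np.cos(c))/1000,z/1000]
q=np.array([P(65,-25,123),P(65,25,123),P(73,-25,123),P(73,25,123),P(65,25,106),P(65,-25,106),P(-85,-27,106),P(-85,27,106),P(65,27,106),P(65,-27,106),P(-95,35,12)])
print(((proj(f,q)+.5-[6,39])*2.543).round(0).tolist())
print([(k,float(n)) for k,n in enumerate([1])])
m=lambda p,z:(unproj(f,[np.array(p)/2.543-.5+[6,39]],z)[0]*1000)
for n,p,z in(('pnl',(72,70),106),('pnr',(245,70),106),('pfr',(313,512),106),('sTl',(145,553),123),('sTr',(284,554),123)):
  w=m(p,z)-[579.9,-12.7,0]; print(n,(w[0]*np.cos(c)+w[1]*np.sin(c)).round(1),(-w[0]*np.sin(c)+w[1]*np.cos(c)).round(1))
o=r.get_obs()
t=snap('top','top8')
for P0 in[(321,213)]: print(rect(t,P0,.008))
d=cv2.absdiff(t['pixels'],load('top0')['pixels']).max(2)>40;d=d.astype(np.uint8)
n,l,st,ce=cv2.connectedComponentsWithStats(d)
print([(s[:4].tolist(),int(s[4])) for s in st[1:] if s[4]>25])
"
```

```text
[[144.0, 539.0], [286.0, 540.0], [149.0, 559.0], [290.0, 560.0], [308.0, 516.0], [174.0, 515.0], [67.0, 71.0], [241.0, 67.0], [313.0, 516.0], [169.0, 515.0], [375.0, 71.0]]
[(0, 1.0)]
pnl 14128.4 80677.4
pnr 13615.9 55117.1
pfr -57069.8 55524.2
sTl -76104.5 101815.1
sTr -76082.0 72077.2
(array([ 428.3, -281.7,   12.4,   90.1,   53.7]), 318)
[([210, 0, 34, 20], 504), ([176, 2, 39, 19], 514), ([138, 13, 16, 10], 90), ([76, 102, 13, 14], 82), ([73, 113, 5, 15], 32), ([100, 113, 6, 22], 52), ([168, 115, 88, 191], 4445), ([203, 119, 16, 26], 139), ([75, 143, 35, 52], 724), ([243, 151, 13, 5], 39), ([243, 156, 19, 39], 380), ([177, 192, 14, 39], 513), ([51, 220, 8, 20], 94), ([0, 224, 266, 143], 6410), ([0, 229, 17, 12], 104), ([0, 243, 17, 14], 153), ([238, 263, 17, 26], 231), ([230, 267, 11, 25], 156), ([5, 269, 13, 8], 50), ([28, 278, 18, 7], 58), ([262, 297, 9, 20], 62), ([112, 306, 26, 10], 154), ([257, 327, 10, 9], 42), ([229, 328, 12, 11], 51), ([268, 330, 11, 25], 56), ([239, 337, 26, 18], 177), ([241, 359, 20, 7], 35)]
```

```bash
python3 -c "
from bench import r
print(r.hand_in())"
```

```text
the job is handed in; nothing more can be done
None
```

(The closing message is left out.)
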